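# Nest a tube and lock the tail stop one hole up

## Task

In the tube nest on the bench, first slide the tube along its two rods, through under the bridge, until its end is against the fixed end stop. Then pull up the spring knob on the sliding tail stop, bring the tail stop one hole closer to the tube and let the pin down fully into that hole. Finish while still gripping the knob with the pin home, do not let go, and leave the bolt, bushing, block and tape roll lying round the nest where they are.

Things in the scene. Friction and masses are not known exactly. Their poses are not given: they have to be found in the camera images.
- nest: Fixture, fixed: grey base plate 88 x 380 x 10 mm with two 10 mm rods that carry the tube, at x = +-9 mm, rod tops 24 mm high. Origin on the bench, under the tube's centreline at mid length; y runs along the rods to the end stop, x away from the side with the holed strip (the robot's side), z up.
- tube: Plain aluminium tube, 25 mm outside diameter, 170 mm long, 0.1 to 0.2 kg, loose on the rods. Origin at its middle, on its axis, 34 mm above the bench; its y runs along it as the nest's y. Starts with its front end short of the bridge, 42 to 56 mm from the end stop. Home: middle at nest y = 88 mm. Grip it across from above; fingers are free down to 26 mm above the bench.
- stop_face (a point): Point on the inner face of the dark end stop (60 mm wide, top 56 mm above the bench), on the tube's axis, 34 mm above the bench; nest y = 173 mm.
- next_hole (a point): Mouth centre of the hole the pin must end in, 22 mm above the bench: the middle one of five 12 mm round holes, 70 mm apart along y, in a steel strip 22 mm wide (centred on nest x = -31 mm). The pin starts in the hole 70 mm before it, away from the end stop.
- tail_stop (a joint): Slide of the tail stop along the rods, m: 0 = starting hole, +0.070 = next hole towards the end stop; range -0.08 to 0.10, friction 1.5 N. Aluminium block 42 mm long, top 44 mm above the bench, a collar round the plunger up to 60 mm, a rubber pad facing the tube 24 mm ahead of the pin's axis; in the next hole the pad is some 6 mm behind a tube that is home.
- plunger (a joint): Lift of the spring plunger, m: 0 = pin fully down in a hole, up to 0.018. Pin 8 mm in diameter, tip chamfered, 2 mm loose to each side in its hole. Above 0.011 it is clear of the strip and the tail stop can slide; on the strip between holes it reads 0.011. The spring pulls it down with 5 N when home, 9 N when fully up.
- pull_knob: Black round ribbed knob on top of the plunger, 26 mm in diameter, 24 mm high, underside 64 mm and top 88 mm above the bench with the pin down. Origin at the centre of its underside, z up.
- knob_grip (a point): Centre of the knob at half its height (76 mm above the bench with the pin down): the place to grip it from above. It moves with the plunger and the tail stop.
- loose_bolt: Bystander: steel hexagon bolt 20 x 58 x 18 mm lying in front of the nest (robot's side). Leave alone.
- bushing: Bystander: bronze bushing 30 mm across, 35 mm high, standing behind the nest. Leave alone.
- block: Bystander: steel block 35 x 50 x 28 mm behind the nest. Leave alone.
- tape_roll: Bystander: roll of black tape, 55 mm across, 19 mm high, lying flat to the right of the nest. Leave alone.
- bridge (a point): Centre of the underside of the aluminium bridge over the rods, 52 mm above the bench, nest y = 145 mm. The bridge is 16 mm long in y, its posts leave 42 mm between them, its top with screws is 66 mm high; the tube (top 46.5 mm) passes under it.

How it is judged:
By the outcome, as a careful person would: the job done as asked, in the order asked, and still so for the second after the job is handed in, while the arm keeps its last pose, push and grip.
It also fails if it takes over 45 s, if anything falls off the work surface, if the arm or the gripper's body presses on something with over 40 N, if the wrist force passes 120 N, or if a joint passes its speed limit or range.

## Robot

A 6-joint arm with a two-finger parallel gripper is mounted at the origin on a cart in front of the work surface, level with it; the furniture and walls round the work are solid. World frame = base frame: x ahead of the robot, y to its left, z up, the work surface at z = 0. Lengths are in mm, angles in degrees, forces in N, time in s.
With the tool pointing down it reaches from about 300 to 850 mm from the base axis. Payload 4.2 kg.
Tool frame: the origin (TCP) lies at the very end of the fingers, on their centre line; the grasp point (between the pads) lies 19 mm behind it; z points along the fingers, y is the line along which they close (so a half turn about z gives the same grasp; the last joint's range is limited). The gripper opens to 91 mm and grips with 3 to 60 N. Pads are 32 mm wide; open, the fingers measure 118 mm over their backs; the gripper's body (76 mm by 178 mm) begins 60 mm behind the grasp point.
Start: joints at [-69.385, 18.312, 89.639, -0, 72.044, -1.146], TCP at [213.177, -534.04, 213.976] pointing down, gripper open.
Joint ranges: [-177.97, 177.97], [-48.28, 115.42], [12.27, 149.76], [-77.06, 257.06], [2.81, 150.46], [-146.56, 146.56]. Speed limits (degrees/s): [147.25, 147.25, 180, 180, 180, 180].

## Interface

Orientations are given as [roll, pitch, yaw] about the fixed x, y, z axes, in that order (R = Rz(yaw) Ry(pitch) Rx(roll)).
In Python, from workcell import env, eyes gives the robot as it stands.
- The arm moves only by the tool send_rows, never from a script. Its argument "targets" is text: rows parted by semicolons, each of 7 numbers parted by spaces: the shift along the tool's x, y, z in m, then the turn, a rotation vector about the tool's x, y, z in degrees, then the opening in per cent of the stroke, from 0 (shut) to 100 (fully open). A call has 1 to 12 rows; each row is the pose to reach, as a shift and turn from the pose commanded when the call began, along the tool's axes at that moment; what a row does not reach only later rows make up. A row lasts 1/12 s, in which the tool goes at most 41.7 mm and 7.16 degrees, less where a joint would pass 70% of its speed; a pose out of reach is approached as far as the arm can. A call with a gripper value outside its range is refused whole. The fingers move at their own pace and stop on an object; "grip_force" is the grip in N (left out, the last holds). Time passes only in rows, so rows that repeat a pose let the fingers close. It gives the time, the measured TCP pose, the force, the opening and the grip force at its end, in the units of the state.
- env.state(): the state, without advancing time (a new reading comes with each control period).
- eyes.grab_frame(name): name is "side" or "top" or "wrist"; returns a dict with "image" (480x640x3 uint8, blue, green, red), "fovy" (degrees; the focal length in pixels is half the picture's height over the tangent of half this angle, whatever the lens; pixels are square), "cx", "cy" (the principal point, pixels), "eye" and "attitude" of the camera in the world. Camera axes: x right, y up, looking along -z (the intrinsics and any distortion apply to the point x, -y, -z); pixel columns grow to the right and rows downward; lengths in mm; the calibration is good to about 2 mm. A picture is of the moment at which its call begins. There is no depth.
- env.job_done(): hands the job in; it is judged then, once.
The state is a dict: "time_s": time; "qpos": joint angles; "qvel": joint speeds; "effort": joint torques, N m; "ee_pos": TCP position; "ee_rot": TCP orientation; "force": force on the tool from outside, world axes, zero at the start; "torque": the same for the moment, N m; "gripper_width": finger opening in mm; "gripper_force": force on a finger pad.
Only numpy, scipy, OpenCV 4.12 (cv2) and the standard library are available. Lean on these libraries where they do the work, as an engineer would, in place of code of your own. Each camera call takes 0.05 s, during which the arm holds its last target. There are 200 camera calls.

## Working session

There is one attempt and no reset: what is moved stays moved. The work goes in short steps, Python scripts to look and compute and a tool call to move; the robot and the scene stay as the last step left them, time stands still between calls to the robot, and variables do not carry over. Pictures are saved under pics/ and viewed, at most 10 in all, crops included, and the job is handed in when it is done.

Besides the shell and the picture viewer there is one more tool, called after "Call:" by a JSON object that holds its "api" and its "payload", one argument or row to a line. send_rows: Moves the arm, as the interface text tells. Its arguments: {"type":"object","properties":{"targets":{"type":"string"},"grip_force":{"type":"number"}},"required":["targets"]}

```bash
ls; mkdir -p pics
python3 - <<'E'
from workcell import env,eyes
import cv2
for n in ("top","side"):
    f=eyes.grab_frame(n); cv2.imwrite(f"pics/{n}0.png",f["image"])
    print(n,{k:v for k,v in f.items() if k!="image"})
print(env.state())
E
```

```text
pics
top {'fovy': 53.40203426841323, 'cx': 319.6390440491457, 'cy': 234.32415634721738, 'eye': array([461.94957099, -72.77614921, 948.7461911 ]), 'attitude': array([  4.35091727,   0.4076131 , -90.25243966])}
side {'fovy': 52.57629465262988, 'cx': 322.34288071275245, 'cy': 242.70381047470966, 'eye': array([371.70695725, 488.07454995, 858.53711583]), 'attitude': array([  36.68097866,   -0.47545268, -164.11902103])}
{'time_s': 0.1, 'qpos': array([-6.93852577e+01,  1.83476502e+01,  8.96981179e+01, -1.57866155e-03,
        7.20416375e+01, -1.14687958e+00]), 'qvel': array([-0.09027126, -0.11824738, -0.08817099, -0.10246867,  0.03037949,
       -0.07748635]), 'effort': array([-1.70272920e-04, -4.13334131e+01, -2.32510149e+01,  7.27853319e-02,
        4.22440551e-02, -5.86361875e-05]), 'ee_pos': array([ 213.01166843, -533.62810713,  213.21641561]), 'ee_rot': array([-1.79912582e+02, -2.48761494e-04,  2.17621096e+01]), 'force': array([ 0.22316963, -0.64641706,  0.48606971]), 'torque': array([ 0.02647728, -0.02958784, -0.02067004]), 'gripper_force': 0.0, 'gripper_width': 91.24180366967114}
```

View pics/top0.png

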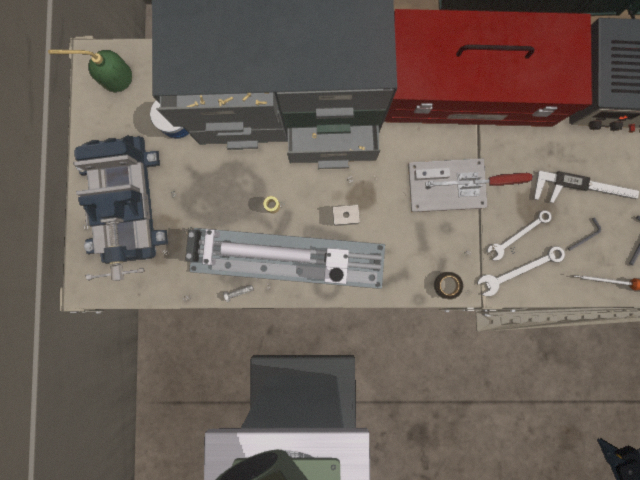

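View pics/side0.png

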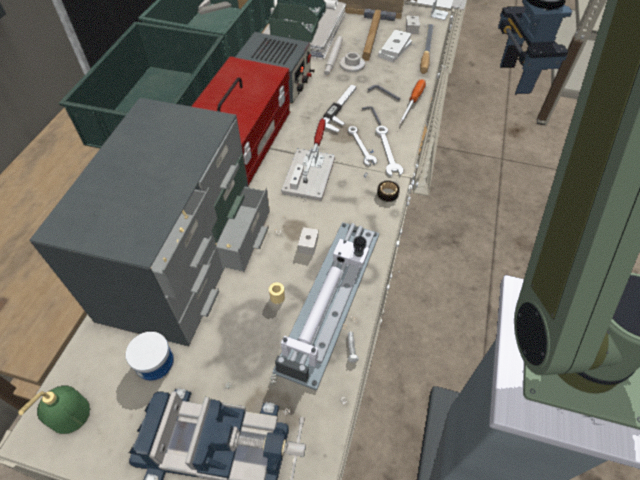

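```bash
cat > h.py <<'E'
import numpy as np,cv2
from scipy.spatial.transform import Rotation as R
def rot(f): return R.from_euler('xyz',f["attitude"],degrees=True).as_matrix()
def foc(f): return f["image"].shape[0]/2/np.tan(np.radians(f["fovy"]/2))
def ray(f,u,v,z):
    F=foc(f); d=rot(f)@np.array([(u-f["cx"])/F,-(v-f["cy"])/F,-1]); e=np.array(f["eye"])
    return e+d*(z-e[2])/d[2]
def proj(f,p):
    c=rot(f).T@(np.array(p)-f["eye"]); F=foc(f); return np.array([f["cx"]-F*c[0]/c[2],f["cy"]+F*c[1]/c[2]])
E
python3 - <<'E'
from workcell import eyes
from h import *
f=eyes.grab_frame("top"); im=f["image"]
for n,u,v,z in [("knob",336,275,88),("stop",193,245,56),("bridge",208,246,66),("tubeL",222,247,46),("tubeR",318,255,46),("c1",383,243,10),("c2",383,289,10),("c3",188,228,10),("c4",188,272,10)]: print(n,ray(f,u,v,z).round(1))
c=im[215:305,170:400]; cv2.imwrite("pics/topc.png",cv2.resize(c,None,fx=3.4,fy=3.4,interpolation=cv2.INTER_CUBIC))
s=eyes.grab_frame("side"); c=s["image"][215:395,260:390]; cv2.imwrite("pics/sidec.png",cv2.resize(c,None,fx=3.3,fy=3.3,interpolation=cv2.INTER_CUBIC))
print(proj(s,ray(f,336,275,88)))
E
```

```text
knob [454. -96.  88.]
stop [511. 171.  56.]
bridge [508.4 140.4  66. ]
tubeL [507.5 118.6  46. ]
tubeR [491.5 -63.4  46. ]
c1 [ 515.7 -191.1   10. ]
c2 [ 425.6 -189.8   10. ]
c3 [547.2 194.   10. ]
c4 [460.4 192.6  10. ]
[359.63814741 238.71611494]
```

View pics/topc.png

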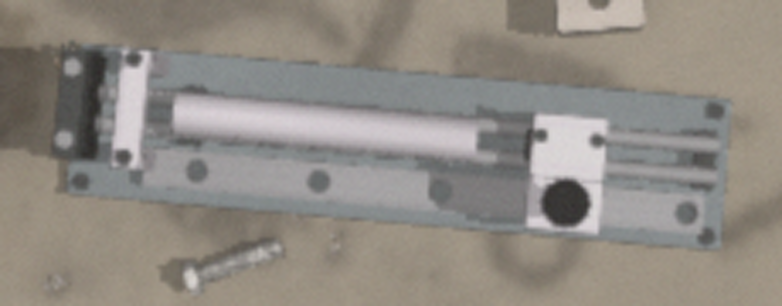

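The crop shows the tube from (174,112) to (478,136), the knob at (565,203), the strip hole nearest the stop (197,170), the next hole at (440,190), the bridge at (130,108) and the stop at (80,105). The nest yaw is about -4.7° and the tube middle is about (500.5, 34.5).

Call:
{"api": "send_rows", "payload": {
  "targets": "0.478 -0.4215 0.050 0 0 -63.5 100;0.478 -0.4215 0.050 0 0 -63.5 100;0.478 -0.4215 0.050 0 0 -63.5 100;0.478 -0.4215 0.050 0 0 -63.5 100;0.478 -0.4215 0.050 0 0 -63.5 100;0.478 -0.4215 0.050 0 0 -63.5 100;0.478 -0.4215 0.050 0 0 -63.5 100;0.478 -0.4215 0.050 0 0 -63.5 100;0.478 -0.4215 0.050 0 0 -63.5 100;0.478 -0.4215 0.050 0 0 -63.5 100;0.478 -0.4215 0.050 0 0 -63.5 100;0.478 -0.4215 0.050 0 0 -63.5 100",
  "grip_force": 15
}}

```text
time_s: 1.2
ee_pos: [438.6, -87.2, 174.8]
ee_rot: [180.0, 0.0, 85.3]
force: [1.1, 0.2, -0.6]
gripper_width: 91.4
gripper_force: 0.0
```

Call:
{"api": "send_rows", "payload": {
  "targets": "0.126 0.052 0.015 0 0 0 100;0.126 0.052 0.015 0 0 0 100;0.126 0.052 0.015 0 0 0 100;0.126 0.052 0.015 0 0 0 100;0.126 0.052 0.015 0 0 0 100;0.126 0.052 0.015 0 0 0 100"
}}

```text
time_s: 1.7
ee_pos: [500.0, 32.2, 159.4]
ee_rot: [-179.9, 0.1, 85.4]
force: [-0.6, 1.2, 0.0]
gripper_width: 91.4
gripper_force: 0.0
```

Run:
```python
from workcell import env,eyes
from h import *
f=eyes.grab_frame("wrist"); cv2.imwrite("pics/w1.png",f["image"]); print({k:v for k,v in f.items() if k!="image"})
print(env.state()["ee_pos"],env.state()["ee_rot"])
```

```text
{'fovy': 68.10858805138882, 'cx': 314.8599000950853, 'cy': 238.89241203880775, 'eye': array([506.93156639, 112.69972753, 328.99349506]), 'attitude': array([-16.69855905,   0.07306469,  -4.69800764])}
[499.77791013  31.37442777 159.63257543] [-1.79939504e+02  5.18818127e-02  8.52784790e+01]
```

View pics/w1.png

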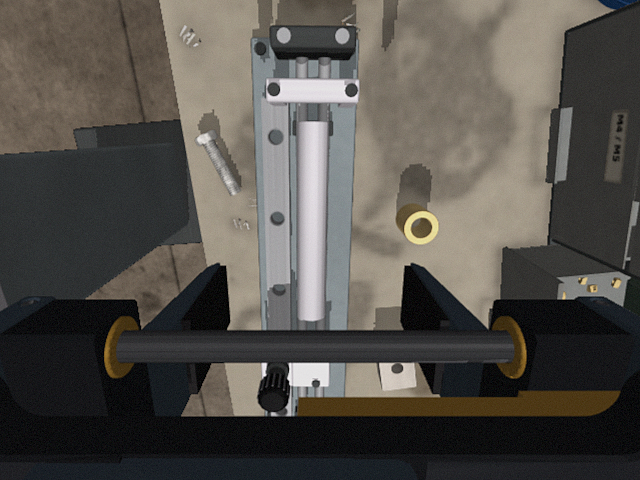

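Run:
```python
from workcell import env,eyes
from h import *
f=eyes.grab_frame("wrist")
yw=np.radians(4.7); ny=np.array([np.sin(yw),np.cos(yw)]); nx=np.array([np.cos(yw),-np.sin(yw)])
p0=np.array(env.state()["ee_pos"])[:2]
for n,u,v,z in [("front",313,122,46),("rear",312,320,46),("stopL",278,27,56),("stopR",354,27,56),("stopfrontL",273,57,56),("stopfrontR",352,58,56),("brL",274,90,66),("brR",351,90,66),("h1",277,137,22),("h2",277,218,22),("h3",279,289,22),("knobtop",272,402,88)]:
    p=ray(f,u,v,z)[:2]; print(n,p.round(1),"rel tool x,y",((p-p0)@ny).round(1),((p-p0)@nx).round(1))
```

```text
front [505.7 119.6] rel tool x,y 88.8 -1.3
rear [490.5 -47.9] rel tool x,y -79.4 -2.7
stopL [487.2 182.6] rel tool x,y 150.1 -24.9
stopR [538.8 178.2] rel tool x,y 150.0 26.9
stopfrontL [481.6 164.5] rel tool x,y 131.6 -29.0
stopfrontR [536.4 159.3] rel tool x,y 130.9 26.0
brL [480.8 142.1] rel tool x,y 109.2 -27.9
brR [533.6 137.7] rel tool x,y 109.1 25.0
h1 [474.8 110.9] rel tool x,y 77.6 -31.4
h2 [466.9  42.2] rel tool x,y 8.5 -33.7
h3 [460.9 -26.2] rel tool x,y -60.2 -34.0
knobtop [453.7 -96.8] rel tool x,y -131.1 -35.5
```

The wrist view shows the tube between (313,122) and (312,320), the bridge at row 90, the stop face at about row 57 and the knob at (273,390). About 50 mm of travel is left. Next I lower onto the tube with a narrowed opening.

Call:
{"api": "send_rows", "payload": {
  "targets": "0.004 -0.002 0.010 0 0 0 50;0.004 -0.002 0.045 0 0 0 50;0.004 -0.002 0.080 0 0 0 50;0.004 -0.002 0.105 0 0 0 50;0.004 -0.002 0.120 0 0 0 50;0.004 -0.002 0.130 0 0 0 50;0.004 -0.002 0.130 0 0 0 50;0.004 -0.002 0.130 0 0 0 50",
  "grip_force": 12
}}

```text
time_s: 2.47
ee_pos: [498.9, 35.3, 30.3]
ee_rot: [180.0, 0.0, 85.2]
force: [0.6, -0.3, 0.0]
gripper_width: 46.1
gripper_force: 0.0
```

Call:
{"api": "send_rows", "payload": {
  "targets": "0 0 0 0 0 0 10;0 0 0 0 0 0 10;0 0 0 0 0 0 10;0 0 0 0 0 0 10;0 0 0 0 0 0 10;0 0 0 0 0 0 10;0 0 0 0 0 0 10"
}}

```text
time_s: 3.05
ee_pos: [497.4, 36.2, 30.6]
ee_rot: [-179.9, 0.0, 85.2]
force: [-4.5, -0.9, 5.3]
gripper_width: 24.4
gripper_force: 12.0
```

Call:
{"api": "send_rows", "payload": {
  "targets": "0.005 -0.0015 0 0 0 0 10;0.012 -0.0015 0 0 0 0 10;0.019 -0.0015 0 0 0 0 10;0.026 -0.0015 0 0 0 0 10;0.032 -0.0015 0 0 0 0 10;0.037 -0.0015 0 0 0 0 10;0.041 -0.0015 0 0 0 0 10;0.043 -0.0015 0 0 0 0 10;0.044 -0.0015 0 0 0 0 10;0.044 -0.0015 0 0 0 0 10"
}}

```text
time_s: 3.88
ee_pos: [501.4, 80.5, 30.6]
ee_rot: [179.9, 0.0, 85.3]
force: [-2.2, -3.6, 6.2]
gripper_width: 24.3
gripper_force: 12.0
```

Call:
{"api": "send_rows", "payload": {
  "targets": "0.002 0 0 0 0 0 10;0.003 0 0 0 0 0 10;0.004 0 0 0 0 0 10;0.005 0 0 0 0 0 10;0.005 0 0 0 0 0 10"
}}

```text
time_s: 4.3
ee_pos: [501.7, 84.3, 30.5]
ee_rot: [179.9, 0.1, 85.4]
force: [-1.6, -8.4, 6.5]
gripper_width: 24.6
gripper_force: 12.0
```

Call:
{"api": "send_rows", "payload": {
  "targets": "0.001 0 0 0 0 0 10;0.002 0 0 0 0 0 10;0.003 0 0 0 0 0 10;0.004 0 0 0 0 0 10;0.004 0 0 0 0 0 10"
}}

```text
time_s: 4.72
ee_pos: [501.8, 86.3, 30.2]
ee_rot: [180.0, 0.3, 85.5]
force: [0.1, -16.4, 5.4]
gripper_width: 24.5
gripper_force: 12.0
```

Run:
```python
from workcell import env,eyes
from h import *
s=env.state();print(s["ee_pos"],s["force"])
f=eyes.grab_frame("top"); c=f["image"][215:305,170:400]; a=cv2.resize(c,None,fx=3.4,fy=3.4,interpolation=cv2.INTER_CUBIC)
f=eyes.grab_frame("wrist"); c=f["image"][0:200,220:400]; b=cv2.resize(c,None,fx=1.5,fy=1.5,interpolation=cv2.INTER_CUBIC)
b=cv2.copyMakeBorder(b,0,0,0,a.shape[1]-b.shape[1],cv2.BORDER_CONSTANT); cv2.imwrite("pics/t2.png",np.vstack([a,b])[:600])
```

```text
[501.84344827  86.34332783  30.19359246] [  0.12620522 -16.42008426   5.44697848]
```

View pics/t2.png

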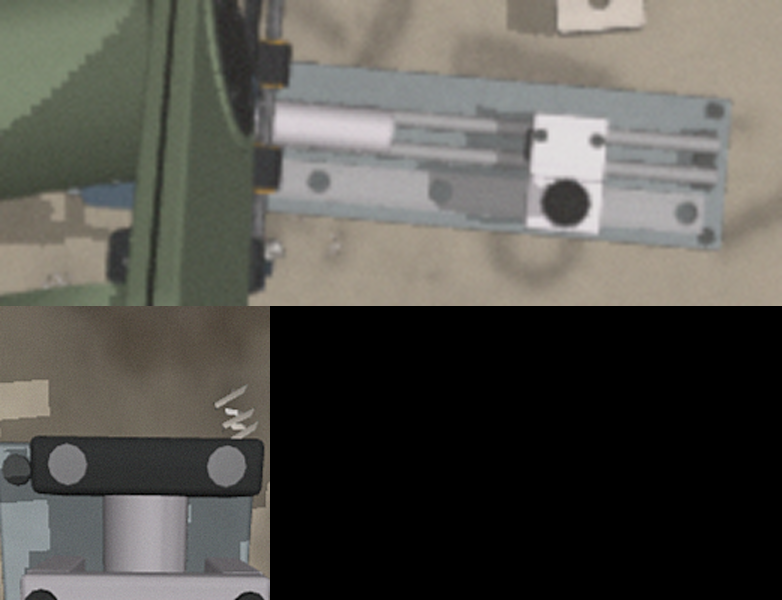

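The image shows the tube under the bridge with its front end at the dark stop, no gap. The push force is 16 N, so the tube is home. I now release, rise and move over the knob.

Call:
{"api": "send_rows", "payload": {
  "targets": "0 0 0 0 0 0 50;0 0 0 0 0 0 50;0 0 0 0 0 0 50;0 0 0 0 0 0 50;0 0 0 0 0 0 50;0 0 -0.03 0 0 0 50;0 0 -0.06 0 0 0 50;0 0 -0.085 0 0 0 50;0 0 -0.095 0 0 0 50;0 0 -0.095 0 0 0 50"
}}

```text
time_s: 5.65
ee_pos: [503.3, 89.7, 127.1]
ee_rot: [179.7, -0.1, 85.3]
force: [0.8, 0.3, 0.3]
gripper_width: 45.7
gripper_force: 0.0
```

Call:
{"api": "send_rows", "payload": {
  "targets": "-0.187 -0.033 0 0 0 0 55;-0.187 -0.033 0 0 0 0 55;-0.187 -0.033 0 0 0 0 55;-0.187 -0.033 0 0 0 0 55;-0.187 -0.033 0 0 0 0 55;-0.187 -0.033 0 0 0 0 55;-0.187 -0.033 0 0 0 0 55;-0.187 -0.033 0 0 0 0 55"
}}

```text
time_s: 6.32
ee_pos: [452.9, -93.8, 123.8]
ee_rot: [-179.9, -0.0, 85.2]
force: [-0.4, -0.2, 1.1]
gripper_width: 50.1
gripper_force: 0.0
```

Run:
```python
from workcell import env,eyes
from h import *
s=env.state();print(s["ee_pos"],s["ee_rot"],s["force"])
f=eyes.grab_frame("wrist"); cv2.imwrite("pics/w2.png",f["image"])
print("predicted knob top px",proj(f,[453.8,-96.5,88]), "tcp",proj(f,s["ee_pos"]))
```

```text
[452.86695937 -93.81456833 123.77444088] [-1.79892013e+02 -4.57581743e-02  8.52481940e+01] [-0.36799749 -0.23188253  1.06729535]
predicted knob top px [316.69303595 272.62604838] tcp [314.70304186 293.77892533]
```

View pics/w2.png

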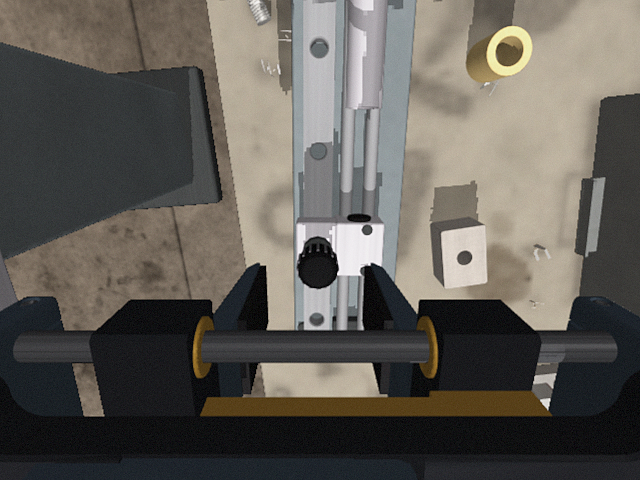

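The wrist view shows the knob top at (318,268), about 1.7 mm in tool y from the TCP, and the next hole at (318,151). I now lower and grip.

Call:
{"api": "send_rows", "payload": {
  "targets": "0 0.0015 0.015 0 0 0 55;0 0.0015 0.035 0 0 0 55;0 0.0015 0.050 0 0 0 55;0 0.0015 0.058 0 0 0 55;0 0.0015 0.062 0 0 0 55;0 0.0015 0.062 0 0 0 55;0 0.0015 0.062 0 0 0 55"
}}

```text
time_s: 6.95
ee_pos: [455.4, -94.3, 63.2]
ee_rot: [180.0, 0.0, 85.3]
force: [0.2, -0.4, 0.1]
gripper_width: 50.3
gripper_force: 0.0
```

Call:
{"api": "send_rows", "payload": {
  "targets": "0 0 0 0 0 0 10;0 0 0 0 0 0 10;0 0 0 0 0 0 10;0 0 0 0 0 0 10;0 0 0 0 0 0 10;0 0 0 0 0 0 10;0 0 0 0 0 0 10;0 0 0 0 0 0 10",
  "grip_force": 40
}}

```text
time_s: 7.62
ee_pos: [454.4, -94.7, 63.2]
ee_rot: [-180.0, 0.0, 85.3]
force: [-2.9, 0.3, 6.0]
gripper_width: 24.4
gripper_force: 40.0
```

Call:
{"api": "send_rows", "payload": {
  "targets": "0 0 -0.004 0 0 0 10;0 -0.0005 -0.008 0 0 0 10;0 -0.0005 -0.012 0 0 0 10;0 -0.0005 -0.0155 0 0 0 10;0 -0.0005 -0.0155 0 0 0 10;0 -0.0005 -0.0155 0 0 0 10"
}}

```text
time_s: 8.12
ee_pos: [454.2, -94.6, 78.2]
ee_rot: [-180.0, 0.0, 85.3]
force: [1.7, -1.9, -8.4]
gripper_width: 24.6
gripper_force: 40.0
```

Call:
{"api": "send_rows", "payload": {
  "targets": "0.003 0 0 0 0 0 10;0.010 0 0 0 0 0 10;0.018 0 0 0 0 0 10;0.026 0 0 0 0 0 10;0.034 0 0 0 0 0 10;0.042 0 0 0 0 0 10;0.050 0 0 0 0 0 10;0.058 0 0 0 0 0 10;0.064 0 0 0 0 0 10;0.068 0 0 0 0 0 10;0.070 0 0 0 0 0 10;0.070 0 0 0 0 0 10"
}}

```text
time_s: 9.12
ee_pos: [460.5, -24.1, 78.5]
ee_rot: [179.9, -0.0, 85.3]
force: [3.8, 1.8, -9.4]
gripper_width: 24.2
gripper_force: 40.0
```

Call:
{"api": "send_rows", "payload": {
  "targets": "0 0.0005 0.003 0 0 0 10;0 0.0005 0.006 0 0 0 10;0 0.0005 0.008 0 0 0 10;0 0.0005 0.008 0 0 0 10"
}}

```text
time_s: 9.45
ee_pos: [460.5, -24.9, 70.0]
ee_rot: [-180.0, -0.0, 85.2]
force: [2.0, 0.5, -8.4]
gripper_width: 24.6
gripper_force: 40.0
```

Call:
{"api": "send_rows", "payload": {
  "targets": "0 0 0.002 0 0 0 10;0 0 0.004 0 0 0 10;0 0 0.006 0 0 0 10;0 0 0.0075 0 0 0 10;0 0 0.0075 0 0 0 10;0 0 0.0075 0 0 0 10"
}}

```text
time_s: 9.95
ee_pos: [460.6, -24.9, 63.3]
ee_rot: [180.0, 0.0, 85.3]
force: [-0.1, 0.3, 0.1]
gripper_width: 24.9
gripper_force: 40.0
```

Call:
{"api": "send_rows", "payload": {
  "targets": "0 0 0.0007 0 0 0 10;0 0 0.0013 0 0 0 10;0 0 0.0013 0 0 0 10;0 0 0.0013 0 0 0 10"
}}

```text
time_s: 10.28
ee_pos: [460.7, -24.9, 63.2]
ee_rot: [179.9, 0.0, 85.3]
force: [-2.6, 1.2, 11.6]
gripper_width: 24.4
gripper_force: 40.0
```

Run:
```python
from workcell import env,eyes
from h import *
s=env.state();print(s["ee_pos"],s["force"])
t=eyes.grab_frame("side"); a=cv2.resize(t["image"][215:395,250:410],None,fx=3.3,fy=3.3,interpolation=cv2.INTER_CUBIC)[:590]
f=eyes.grab_frame("wrist"); b=f["image"][0:330,200:450]
b=cv2.copyMakeBorder(b,0,a.shape[0]-b.shape[0],0,0,cv2.BORDER_CONSTANT); cv2.imwrite("pics/end.png",np.hstack([a,b]))
```

```text
[460.72450292 -24.92765271  63.15011112] [-2.62060077  1.20769029 11.64461012]
```

View pics/end.png

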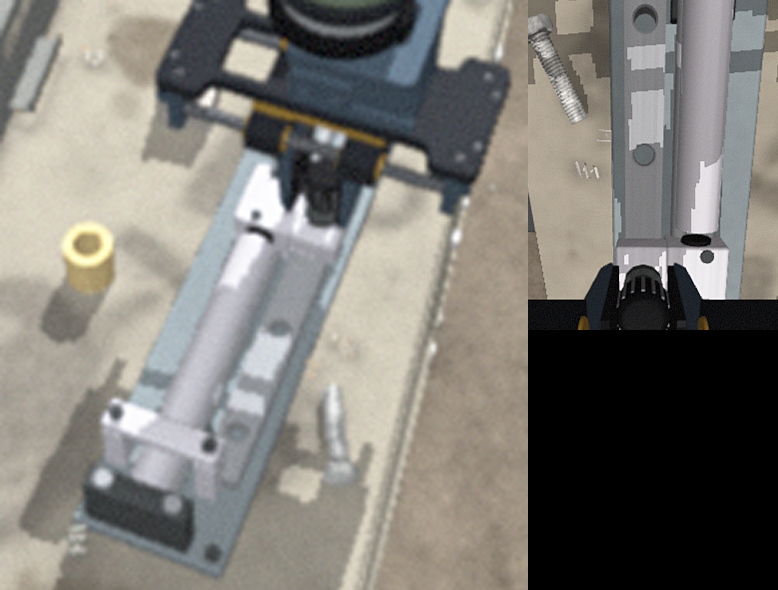

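The picture shows the tube under the bridge against the stop, and the tail stop just behind the tube with its knob held. The TCP is back at 63.2 mm, the pin-home height, and meets a firm bottom there. The bolt and bushing are in their places.

```bash
python3 -c "
from workcell import env
print(env.job_done())"
```

```text
the job is handed in; nothing more can be done
None
```

The job is handed in at about 10 s: the tube is against the end stop, the tail stop is one hole closer with the pin home (same height as at the start, firm bottom), the knob is still gripped, and I saw no contact with the loose items.

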